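# Hang the lipped bin on the louvred panel and load it

## Task

Hang the empty grey bin that stands on the worktop on the louvred panel, in the free place on its top rail, with the bin's rear lip hooked behind the rail so that it hangs level on its own. Let go of it, then stand the short bottle upright in the hung bin. Leave the tall bottle, the two bins already hanging and the other things on the bench where they are.

Things in the scene. Friction and masses are not known exactly. Their poses are not given: they have to be found in the camera images.
- bin_mid (a point): Centre (31 mm over the underside) of the empty grey plastic bin, the only bin on the worktop. Open box 110 (x) x 100 (y) x 60 mm tall, walls and floor 4 mm, inside 102 x 92 mm, about 0.16 kg. x points to its rear (the side with the lip), z up. Hung home, it hangs level on its own, its rear wall leaning on the rail and on the louvre below.
- bin_grip (a point): Centre of the bin's grip: an upright block on the front wall, 10 mm thick along x, 50 mm wide along y, from 38 to 62 mm over the bin's underside; it can be pinched from above with one finger inside the bin and one in front of it. Same axes as the bin; 56 mm before the bin's centre, 50 mm over its underside.
- bin_hook (a point): Where the rail sits in the bin's rear hook: on the hook's underside, 64 mm over the bin's underside, 57 mm behind its centre (2 mm behind the rear wall's outer face). Hook 90 mm wide, top at 67 mm; its flared lip's tip is 12 mm below the hook's underside; gap from rear wall to lip 7 mm at the root, 13 mm at the mouth. Axes as the bin. Hung home it meets bay_rail within 3 mm.
- bay_rail (a point): Middle of the free place, on the rail's top edge, 140 mm over the worktop. The rail is a fixed upturned flange 4 mm thick (2 mm either side of this point along x), 370 mm long along y. x points away from the robot through the panel, z up. Bins hang on its -x side, their x along this x. A blank card holder on the panel's foot lies below the free place.
- panel: The fixed aluminium louvred panel stand, 370 mm wide, with three hanging places 120 mm apart along its top rail, one free; bins in neighbouring places are 20 mm apart. Behind the rail is a slot 20 mm wide and 22 mm deep, then a back sheet standing 8 mm higher than the rail. The louvre below, flush with the rail's front, spans 87 to 101 mm over the worktop. Origin under the rail's middle on the worktop; x to its back.
- bottle_mid (a point): Centre (half-way up) of the short plastic screw-cap bottle standing on the worktop: 60 mm diameter, 94 mm tall, ribbed cap 52 mm diameter from 72 to 94 mm over its foot; z up. About 0.16 kg.
- tall_mid (a point): Centre of the tall screw-cap bottle, a bystander: 75 mm diameter, 168 mm tall.
- hung_a: A bin like the empty one, already hanging on the rail with small bottles in it, a bystander; origin under its centre, x to its rear.
- hung_b: The other bin already hanging on the rail, a bystander; origin under its centre, x to its rear.
- timer: White bench timer lying on the worktop, a bystander, 62 x 66 x 20 mm; origin under its centre.
- tape: Roll of masking tape lying flat, a bystander, 98 mm diameter, 20 mm tall; origin under its centre.
Things that resemble listed ones, but are neither listed nor needed, are in the scene too. What is shaped like the part that bears bin_mid but purple is not meant. Of the things that look like the part that bears bottle_mid, the larger one is meant.

How it is judged:
By the outcome, as a careful person would: the job done as asked, in the order asked, and still so for the second after the job is handed in, with the robot touching nothing.
It also fails if it takes over 69 s, if anything falls off the work surface, if the arm or the gripper's body presses on something with over 40 N, if the wrist force passes 120 N, or if a joint passes its speed limit or range.

## Robot

A 6-joint arm with a two-finger parallel gripper is mounted at the origin on a cart in front of the work surface, level with it; the furniture and walls round the work are solid. World frame = base frame: x ahead of the robot, y to its left, z up, the work surface at z = 0. Lengths are in m, angles in rad, forces in N, time in s.
With the tool pointing down it reaches from about 0.275 to 0.825 m from the base axis. Payload 5.2 kg.
Tool frame: the origin (TCP) lies between the finger pads; the fingertips stand 17 mm ahead of it and the grasp point (between the pads) lies 2 mm behind it (manip.finger_overhang is the distance from the TCP to the fingertips, in m); z points along the fingers, y is the line along which they close (so a half turn about z gives the same grasp; the last joint's range is limited). The gripper opens to 93 mm and grips with 3 to 60 N. Pads are 15 mm wide; open, the fingers measure 128 mm over their backs; the gripper's body (75 mm by 188 mm) begins 65 mm behind the grasp point.
Start: joints at [0.967, 0.259, 1.535, -0, 1.348, -0.203], TCP at [0.215, 0.506, 0.236] pointing down, gripper open.
Joint ranges: [-3.14, 3.14], [-0.91, 2.08], [0.19, 2.58], [-1.22, 4.36], [0.22, 2.71], [-3.12, 3.12]. Speed limits (rad/s): [2.57, 2.57, 3.14, 3.14, 3.14, 3.14].

## Interface

Orientations are given as a unit quaternion [x, y, z, w].
In Python, from cell import manip gives the robot as it stands. The module is installed in compiled form; this text tells all that it offers.
- The arm moves only by the tool servo_tool, never from a script. Its argument "steps" is a list of rows, each a list of 3 entries, a list of its own where there are three numbers: the turn, a rotation vector about the world's x, y, z in degrees, then the shift along the world's x, y, z in m, then the closure, from 0 (fully open) to 1 (shut). In form: [[[wx, wy, wz], [x, y, z], fingers], ...]. A call has 1 to 20 rows; each row shifts and turns the commanded pose from where the row before left it; what a row does not reach is not made up. A row lasts 1/8 s, in which the tool goes at most 62.5 mm and 10.7 degrees, less where a joint would pass 70% of its speed; a pose out of reach is approached as far as the arm can. A call is refused whole if a number of a shift passes 0.0625 or a number of a turn 10.7, either way. A call with a gripper value outside its range is refused whole. The fingers move at their own pace and stop on an object; the grip force is fixed at half the most. Time passes only in rows, so rows that do not move let the fingers close. It gives the time, the measured TCP pose, the force and the opening at its end, in the units of the state.
- manip.get_obs(): the state, without advancing time (a new reading comes with each control period).
- manip.read_camera(name): name is "scene" or "top" or "wrist"; returns a dict with "img" (420x560x3 uint8, blue, green, red), "depth" (420x560 float32, m along the optical axis (not along the pixel's ray), 0 where there is no reading), "fx", "fy", "cx", "cy" (pixels), "distortion" ([k1, k2, p1, p2, k3] as OpenCV has them; the pictures are not rectified), "rvec" (rotation vector, rad) and "tvec" (3), from world to camera coordinates, as OpenCV has them; the wrist camera has in their place "tool_from_camera" (4x4, takes a point from camera to tool coordinates, whose origin is the TCP and whose axes are the flange's). Camera axes: x right, y down, z forward; pixel columns grow to the right and rows downward; lengths in m; the calibration is good to about 2 mm. A picture is of the moment at which its call begins: read the wrist's pose just before it.
- manip.job_done(): hands the job in, once; it reports no verdict.
The state is a dict: "time_s": time; "qpos": joint angles; "joint_vel": joint speeds; "effort": joint torques, N m; "tcp_pos": TCP position; "ee_rot": TCP orientation; "contact_force": force on the tool from outside, world axes, zero at the start; "torque": the same for the moment, N m; "opening": finger opening in m.
Only numpy, scipy, OpenCV 4.12 (cv2) and the standard library are available. Lean on these libraries where they do the work, as an engineer would, in place of code of your own. Each camera call takes 0.05 s, during which the arm holds its last target. There are 200 camera calls.

## Working session

There is one attempt and no reset: what is moved stays moved. The work goes in short steps, Python scripts to look and compute and a tool call to move; the robot and the scene stay as the last step left them, time stands still between calls to the robot, and variables do not carry over. Pictures are saved under pics/ and viewed, on a budget of 10 in all, crops included, one or two more only if the job needs it, and the job is handed in when it is done.

Besides the shell and the picture viewer there is one more tool, called after "Call:" as name(argument=value, ...), one argument or row to a line, values as JSON. servo_tool: Moves the arm, as the interface text tells. Its arguments: {"type":"object","properties":{"steps":{"type":"array","items":{"type":"array"}}},"required":["steps"]}

```bash
mkdir -p pics; cat > h.py <<'E'
import numpy as np, cv2
from cell import manip
from scipy.spatial.transform import Rotation as R
def cam(n):
    if n=="wrist":
        o=manip.get_obs(); c=manip.read_camera(n)
        T=np.eye(4); T[:3,:3]=R.from_quat(o["ee_rot"]).as_matrix(); T[:3,3]=o["tcp_pos"]
        c["W"]=T@np.array(c["tool_from_camera"])
    else:
        c=manip.read_camera(n); T=np.eye(4); T[:3,:3]=cv2.Rodrigues(np.array(c["rvec"],float))[0]; T[:3,3]=np.ravel(c["tvec"]); c["W"]=np.linalg.inv(T)
    c["K"]=np.array([[c["fx"],0,c["cx"]],[0,c["fy"],c["cy"]],[0,0,1.]]); c["D"]=np.array(c["distortion"],float)
    return c
def rays(c,uv):
    p=cv2.undistortPoints(np.array(uv,float).reshape(-1,1,2),c["K"],c["D"]).reshape(-1,2)
    return np.c_[p,np.ones(len(p))]
def plane(c,uv,z):
    d=rays(c,uv)@c["W"][:3,:3].T; o=c["W"][:3,3]
    return o+d*((z-o[2])/d[:,2])[:,None]
def cloud(c):
    h,w=c["depth"].shape; v,u=np.mgrid[:h,:w]
    r=rays(c,np.c_[u.ravel(),v.ravel()])*c["depth"].reshape(-1,1)
    return (r@c["W"][:3,:3].T+c["W"][:3,3]).reshape(h,w,3)
def proj(c,P):
    T=np.linalg.inv(c["W"]); return cv2.projectPoints(np.array(P,float).reshape(-1,3),cv2.Rodrigues(T[:3,:3])[0],T[:3,3],c["K"],c["D"])[0].reshape(-1,2)
E
python3 - <<'E'
from h import *
o=manip.get_obs(); print(o)
for n in("scene","top"):
    c=cam(n); cv2.imwrite(f"pics/{n}0.png",c["img"]); print(n,c["W"].round(3).tolist(),c["fx"])
E
```

```text
{'time_s': 0.0, 'qpos': array([ 9.67218726e-01,  2.59326412e-01,  1.53608616e+00, -2.02307918e-06,
        1.34797711e+00, -2.02765854e-01]), 'joint_vel': array([-1.16737744e-05, -1.54574540e-05, -1.59637329e-03, -3.71025271e-04,
        6.62519050e-04, -1.83306886e-04]), 'effort': array([ 9.74139548e-04, -4.37318730e+01, -2.83999246e+01,  7.20468233e-02,
        4.16044041e-02, -1.48058011e-04]), 'tcp_pos': array([0.21425558, 0.50599435, 0.23482536]), 'ee_rot': array([ 1.99066797e-01,  9.79985512e-01, -8.26861214e-04, -3.51614543e-04]), 'contact_force': array([ 0.37039623,  0.519025  , -0.19963416]), 'torque': array([-0.02186861, -0.02164548,  0.04894853]), 'opening': 0.09287971537960023}
scene [[0.811, -0.291, 0.507, -0.149], [-0.584, -0.418, 0.696, -0.855], [0.009, -0.861, -0.509, 0.775], [0.0, 0.0, 0.0, 1.0]] 479.3644097988841
top [[0.084, -0.972, 0.218, 0.234], [-0.996, -0.082, 0.019, 0.004], [-0.0, -0.219, -0.976, 1.284], [0.0, 0.0, 0.0, 1.0]] 457.54612632631665
```

View pics/scene0.png

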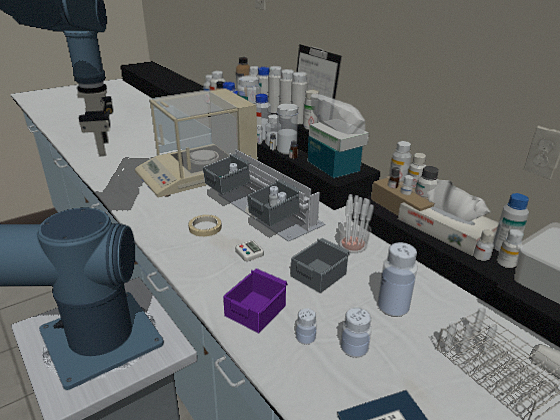

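View pics/top0.png

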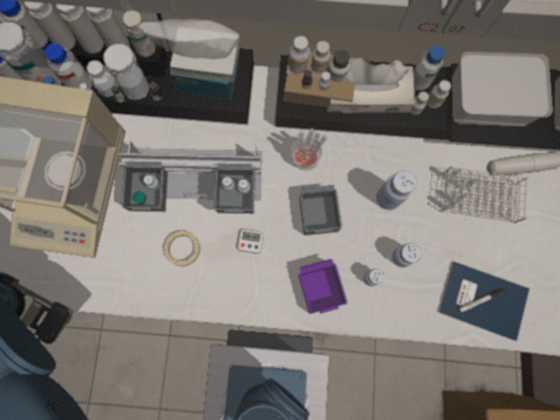

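The scene view shows the empty grey bin at (320,263), the short bottle at (356,332) with its small lookalike at (307,326), and the panel with its free middle place. In the top view these are bin (320,210), bottle (407,254) and free place (190,180). Next I'll measure from depth.

```bash
python3 - <<'E'
from h import *
c=cam("top"); s=cam("scene"); P=cloud(c); Q=cloud(s)
np.savez("c.npz",P=P,Q=Q)
def box(n,lo,hi,u0,u1,v0,v1,A=P):
    S=A[v0:v1,u0:u1].reshape(-1,3); S=S[(S[:,2]>lo)&(S[:,2]<hi)]
    r=cv2.minAreaRect(S[:,:2].astype(np.float32)); print(n,len(S),S.mean(0).round(4),"rect",np.round(r[0],4),np.round(r[1],4),r[2].__round__(2) if hasattr(r[2],'__round__') else r[2], "zmax",S[:,2].max().round(4)); return S
box("bin top",.05,.08,290,350,175,245)
box("bin hi",.0635,.075,290,350,175,245)
box("bottle cap",.085,.1,385,430,235,275)
box("tall",.155,.18,370,425,160,215)
box("bottle Q",.088,.1,335,380,300,365,Q)
box("bin Q",.055,.08,280,360,230,300,Q)
box("hunga",.125,.16,115,168,160,220)
# panel: rail zone
for lo,hi in((.125,.134),(.134,.144),(.144,.155)):
    box(f"panel{lo}",lo,hi,110,275,140,172)
box("rail mid",.13,.1435,170,212,140,200)
box("hungL",.11,.155,115,170,170,215); box("hungR",.11,.155,210,262,170,215)
def crop(c,u0,u1,v0,v1,k): return cv2.resize(c["img"][v0:v1,u0:u1],None,fx=k,fy=k,interpolation=cv2.INTER_CUBIC)
a=crop(c,105,275,140,225,4); b=crop(s,200,360,140,300,3); 
a=cv2.resize(a,(680,340)); b=crop(s,270,360,225,300,4); b2=crop(c,285,355,170,245,4)
W=np.zeros((340+300,680,3),np.uint8); W[:340]=a; W[340:640,:360]=b; W[340:640,360:640]=b2
cv2.imwrite("pics/z1.png",W[:600])
E
```

```text
bin top 530 [ 0.545  -0.1091  0.062 ] rect [ 0.535  -0.1101] [0.1323 0.1039] 10.92 zmax 0.073
bin hi 197 [ 0.5774 -0.1024  0.0672] rect [ 0.534  -0.1095] [0.1281 0.1016] 12.89 zmax 0.073
bottle cap 315 [ 0.4287 -0.3473  0.0934] rect [ 0.4297 -0.3472] [0.0506 0.0494] 5.7 zmax 0.0998
tall 452 [ 0.5948 -0.3051  0.1672] rect [ 0.5962 -0.3067] [0.0593 0.0601] 24.79 zmax 0.174
bottle Q 387 [ 0.4255 -0.3518  0.094 ] rect [ 0.4269 -0.3502] [0.0505 0.0506] 72.56 zmax 0.0982
bin Q 720 [ 0.5361 -0.1108  0.0627] rect [ 0.5275 -0.1102] [0.3428 0.1056] 10.76 zmax 0.0726
hunga 702 [0.5568 0.3635 0.1352] rect [0.5392 0.3608] [0.1306 0.1246] 8.45 zmax 0.1479
panel0.125 316 [0.6117 0.2566 0.1295] rect [0.6099 0.2475] [0.0411 0.3683] 4.71 zmax 0.134
panel0.134 685 [0.6075 0.2476 0.1399] rect [0.6088 0.2477] [0.0422 0.3693] 4.48 zmax 0.144
panel0.144 394 [0.6174 0.2465 0.147 ] rect [0.6114 0.2477] [0.0384 0.3684] 3.39 zmax 0.1525
rail mid 173 [0.6124 0.2425 0.1374] rect [0.614  0.2464] [0.027  0.1096] 4.32 zmax 0.1434
hungL 600 [0.5298 0.362  0.126 ] rect [0.532  0.3645] [0.1149 0.1046] 4.6 zmax 0.1441
hungR 719 [0.5523 0.1251 0.1283] rect [0.5496 0.1177] [0.1201 0.121 ] 5.81 zmax 0.1458
```

View pics/z1.png

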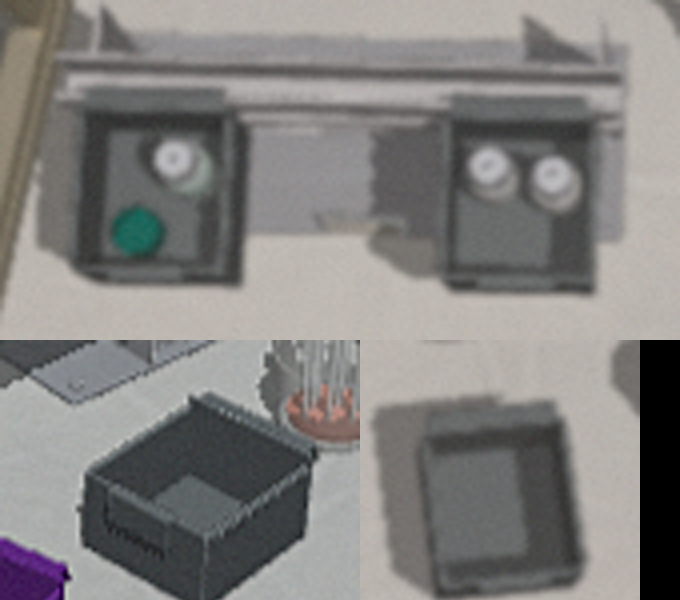

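The crops show the bin's lip at +x (top-view crop) with its grip facing the robot, and the free place in the panel's middle. I'll get the yaw angles and the wrist camera geometry next.

```bash
python3 - <<'E'
from h import *
d=np.load("c.npz"); P=d["P"];Q=d["Q"]
c=cam("wrist"); print(np.array(c["tool_from_camera"]).round(4).tolist(),c["fx"])
def sel(A,x0,x1,y0,y1,z0,z1):
    S=A.reshape(-1,3); m=(S[:,0]>x0)&(S[:,0]<x1)&(S[:,1]>y0)&(S[:,1]<y1)&(S[:,2]>z0)&(S[:,2]<z1); return S[m]
for n,A in(("top",P),("scene",Q)):
    S=sel(A,.56,.70,.04,.45,.144,.156)   # back sheet top
    v=np.linalg.eigh(np.cov(S[:,:2].T))[1][:,1]; print(n,"sheet",len(S),S.mean(0).round(4),np.degrees(np.arctan(-v[0]/v[1])).round(2),S[:,1].min(),S[:,1].max())
    S=sel(A,.56,.66,.19,.30,.133,.1435)
    print(" rail x hist",np.histogram(S[:,0],12),)
    S=sel(A,.45,.63,-.2,-.02,.05,.08)
    r=cv2.minAreaRect(S[:,:2].astype(np.float32)); b=cv2.boxPoints(r); print(" bin",np.round(r[0],4),np.round(r[1],4),r[2],b.round(3).tolist())
    S=sel(A,.3,.47,-.2,.0,.04,.08); print(" purple x",S[:,0].max() if len(S) else None)
E
```

```text
[[-0.0008, -0.9703, -0.2421, 0.0673], [1.0, -0.0009, 0.0004, 0.0002], [-0.0006, -0.2421, 0.9703, -0.1494], [0.0, 0.0, 0.0, 1.0]] 311.1370596781492
top sheet 397 [0.617  0.2463 0.1469] 3.05 0.06478318992764805 0.43232494906074936
 rail x hist (array([20, 32, 22, 12,  0,  0,  0,  0,  2, 20, 24, 16]), array([0.59829154, 0.60095866, 0.60362579, 0.60629291, 0.60896003,
       0.61162716, 0.61429428, 0.6169614 , 0.61962853, 0.62229565,
       0.62496278, 0.6276299 , 0.63029702]))
 bin [ 0.535  -0.1101] [0.1323 0.1039] 10.917000770568848 [[0.46000000834465027, -0.07199999690055847], [0.47999998927116394, -0.17399999499320984], [0.6100000143051147, -0.14900000393390656], [0.5899999737739563, -0.04699999839067459]]
 purple x 0.4697969457527702
scene sheet 339 [0.6163 0.2326 0.1474] 3.44 0.06674340208079821 0.43353795236108783
 rail x hist (array([10, 31, 24, 14,  0,  0,  0,  2,  6, 29, 26,  8]), array([0.5962011 , 0.59919409, 0.60218708, 0.60518007, 0.60817306,
       0.61116604, 0.61415903, 0.61715202, 0.62014501, 0.623138  ,
       0.62613099, 0.62912398, 0.63211697]))
 bin [ 0.5332 -0.1091] [0.1327 0.1056] 10.762493133544922 [[0.4580000042915344, -0.07000000029802322], [0.4779999852180481, -0.17299999296665192], [0.6079999804496765, -0.14900000393390656], [0.5889999866485596, -0.04500000178813934]]
 purple x 0.46997464764871477
```

Call:
servo_tool(
  steps=[
    [[0,0,-6],[0.006,-0.043,0.008],0.3],
    [[0,0,-6],[0.006,-0.043,0.008],0.3],
    [[0,0,-6],[0.006,-0.043,0.008],0.3],
    [[0,0,-6],[0.006,-0.043,0.008],0.3],
    [[0,0,-6],[0.006,-0.043,0.008],0.3],
    [[0,0,-6],[0.006,-0.043,0.008],0.3],
    [[0,0,-6],[0.042,0,0],0.3],
    [[0,0,-6],[0.042,0,0],0.3],
    [[0,0,-6],[0.042,0,0],0.3],
    [[0,0,-6],[0.042,0,0],0.3],
    [[0,0,-3],[0.042,0,0],0.3],
    [[0,0,0],[0.042,0,0],0.3],
    [[0,0,0],[0,0,0],0.3],
    [[0,0,0],[0,0,0],0.3],
  ],
)

```text
time_s: 2.0
tcp_pos: [0.5018, 0.2484, 0.2832]
ee_rot: [0.682, 0.732, -0.001, -0.001]
contact_force: [0.2, 0.2, -0.5]
opening: 0.0652
```

```bash
python3 - <<'E'
from h import *
c=cam("wrist"); o=manip.get_obs(); print(o["tcp_pos"],np.degrees(R.from_quat(o["ee_rot"]).as_matrix()[:2,1]@[[0],[1]] if 0 else np.arctan2(*R.from_quat(o["ee_rot"]).as_matrix()[[1,0],1])))
P=cloud(c); np.save("w1.npy",P)
S=P.reshape(-1,3); print(c["depth"][c["depth"]>0].min())
for ya in np.arange(.19,.31,.02):
    m=(abs(S[:,1]-ya)<.01)&(S[:,0]>.57)&(S[:,0]<.66)&(S[:,2]>.1365)&(S[:,2]<.1435); T=S[m]
    a=T[T[:,0]<.612]; b=T[T[:,0]>.612]; print(ya.round(2),len(a),a[:,0].mean().round(4),a[:,0].min().round(4),a[:,0].max().round(4),a[:,2].mean().round(4))
cv2.imwrite("pics/w1.png",c["img"])
E
```

```text
[0.50146783 0.24851328 0.28357106] 4.056650625048945
0.05000029<stdin>:7: RuntimeWarning: Mean of empty slice.
  ret = ret.dtype.type(ret / rcount)
Traceback (most recent call last):
ValueError: zero-size array to reduction operation minimum which has no identity
```

```bash
python3 - <<'E'
from h import *
c=cam("wrist"); P=cloud(c)
cv2.imwrite("pics/w1.png",c["img"]); np.savez("w1.npz",img=c["img"],P=P,W=c["W"],K=c["K"],D=c["D"])
S=P.reshape(-1,3); S=S[c["depth"].ravel()>0]
m=(abs(S[:,1]-.25)<.03)&(S[:,0]>.55)&(S[:,0]<.68)&(S[:,2]>.05); T=S[m]; print(len(T)); 
for z in np.arange(.05,.16,.01):
    t=T[abs(T[:,2]-z)<.005]; print(z.round(2),len(t),np.percentile(t[:,0],[0,10,50,90,100]).round(3) if len(t) else '')
E
```

```text
4261
0.05 0 
0.06 0 
0.07 0 
0.08 0 
0.09 62 [0.599 0.6   0.601 0.603 0.603]
0.1 312 [0.599 0.6   0.603 0.605 0.607]
0.11 3 [0.601 0.601 0.602 0.603 0.603]
0.12 961 [0.599 0.602 0.619 0.626 0.628]
0.13 390 [0.599 0.6   0.623 0.626 0.627]
0.14 604 [0.599 0.601 0.605 0.625 0.627]
0.15 315 [0.623 0.624 0.626 0.628 0.63 ]
```

View pics/w1.png

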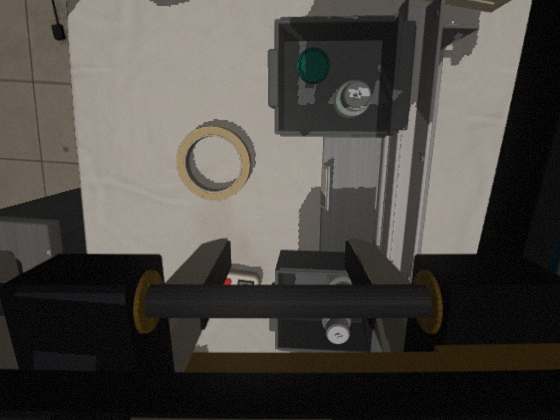

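The wrist view shows the left hung bin at (345,75) and the rail running down at u≈400. The sheet is at u≈425 and the card holder at (327,185). Next I'll fit the rail and the hung bins.

```bash
python3 - <<'E'
from h import *
d=np.load("w1.npz"); S=d["P"].reshape(-1,3); S=S[np.isfinite(S).all(1)]
def fit(n,T):
    p=np.polyfit(T[:,1],T[:,0],1)
    for _ in range(3):
        e=T[:,0]-np.polyval(p,T[:,1]); T=T[abs(e)<max(.001,2*e.std())]; p=np.polyfit(T[:,1],T[:,0],1)
    print(n,len(T),"x@.2475",np.polyval(p,.2475).round(4),"yaw",np.degrees(np.arctan(-p[0])).round(2),"std",(T[:,0]-np.polyval(p,T[:,1])).std().round(4),T[:,1].min().round(3),T[:,1].max().round(3))
m=(S[:,0]>.58)&(S[:,0]<.66)
r=m&(S[:,1]>.19)&(S[:,1]<.305)&(S[:,2]>.137)&(S[:,2]<.1435)
x0=S[:,0]+.07*(S[:,1]-.2475)
fit("rail",S[r&(x0<.612)]); fit("sheet",S[(S[:,0]>.6)&(S[:,0]<.66)&(S[:,1]>.15)&(S[:,1]<.42)&(S[:,2]>.1455)&(S[:,2]<.152)])
fit("louvre",S[(S[:,1]>.19)&(S[:,1]<.305)&(S[:,0]>.58)&(S[:,0]<.66)&(S[:,2]>.085)&(S[:,2]<.096)])
T=S[(S[:,0]>.46)&(S[:,0]<.59)&(S[:,1]>.29)&(S[:,1]<.43)&(S[:,2]>.127)&(S[:,2]<.139)]
r=cv2.minAreaRect(T[:,:2].astype(np.float32)); print("left bin",r, cv2.boxPoints(r).round(3).tolist())
c=np.load("c.npz")
for n in"PQ":
    A=c[n].reshape(-1,3)
    for y0,y1 in((.06,.185),(.305,.435)):
        T=A[(A[:,0]>.47)&(A[:,0]<.585)&(A[:,1]>y0)&(A[:,1]<y1)&(A[:,2]>.127)&(A[:,2]<.139)]; print(n,len(T),T[:,:2].min(0),T[:,:2].max(0))
E
```

```text
rail 507 x@.2475 0.6028 yaw 3.5 std 0.0012 0.201 0.305
sheet 1270 x@.2475 0.626 yaw 3.32 std 0.0012 0.18 0.42
louvre 136 x@.2475 0.6013 yaw 3.43 std 0.0002 0.198 0.305
left bin ((0.5338608622550964, 0.37057334184646606), (0.11897926032543182, 0.11170938611030579), 3.46075701713562) [[0.47099998593330383, 0.4230000078678131], [0.4779999852180481, 0.3109999895095825], [0.597000002861023, 0.3179999887943268], [0.5899999737739563, 0.4300000071525574]]
P 335 [0.48781882 0.07032834] [0.58458402 0.17927943]
P 314 [0.47335053 0.31047823] [0.58475591 0.41943664]
Q 266 [0.48395233 0.06926649] [0.5847031  0.18268769]
Q 218 [0.47349396 0.30841767] [0.58475582 0.42133863]
```

Call:
servo_tool(
  steps=[
    [[0,0,1],[-0.003,-0.04,0],0.57],
    [[0,0,1],[-0.003,-0.04,0],0.57],
    [[0,0,1],[-0.003,-0.04,0],0.57],
    [[0,0,1],[-0.003,-0.04,0],0.57],
    [[0,0,1],[-0.003,-0.04,0],0.57],
    [[0,0,1],[-0.003,-0.04,0],0.57],
    [[0,0,0.8],[-0.003,-0.04,-0.03],0.57],
    [[0,0,0],[-0.003,-0.04,-0.03],0.57],
    [[0,0,0],[-0.003,-0.05,-0.03],0.57],
    [[0,0,0],[0,0,-0.04],0.57],
    [[0,0,0],[0,0,-0.04],0.57],
    [[0,0,0],[0,0,-0.014],0.57],
    [[0,0,0],[0,0,0],0.57],
    [[0,0,0],[0,0,0],0.57],
  ],
)

```text
time_s: 3.85
tcp_pos: [0.4767, -0.1217, 0.1013]
ee_rot: [0.637, 0.771, 0.0, 0.001]
contact_force: [-0.5, 0.0, 0.2]
opening: 0.0401
```

```bash
python3 - <<'E'
from h import *
o=manip.get_obs();c=cam("wrist"); print(o["tcp_pos"],np.degrees(np.arctan2(*R.from_quat(o["ee_rot"]).as_matrix()[[1,0],1])))
cv2.imwrite("pics/w2.png",c["img"])
P=cloud(c).reshape(-1,3); 
T=P[(P[:,0]>.44)&(P[:,0]<.63)&(P[:,1]>-.2)&(P[:,1]<-.02)&(P[:,2]>.05)&(P[:,2]<.075)]
r=cv2.minAreaRect(T[:,:2].astype(np.float32)); print(len(T),r,cv2.boxPoints(r).round(3).tolist())
a=np.radians(10.9); g=np.array([.4746,-.121]); X=np.array([np.cos(a),np.sin(a)]);Y=np.array([-X[1],X[0]])
for z in(.062,):
    print(proj(c,[np.r_[g+i*.005*X+j*.025*Y,z] for i in(-1,1) for j in(-1,1)]).round(0).tolist())
E
```

```text
[ 0.47665155 -0.12172678  0.10130291] 10.877226117860687
6679 ((0.5323339104652405, -0.09850786626338959), (0.12968167662620544, 0.08652877807617188), 11.294353485107422) [[0.46000000834465027, -0.0689999982714653], [0.47699999809265137, -0.15399999916553497], [0.6039999723434448, -0.12800000607967377], [0.5870000123977661, -0.0430000014603138]]
[[278.0, 275.0], [277.0, 201.0], [293.0, 275.0], [293.0, 201.0]]
```

View pics/w2.png

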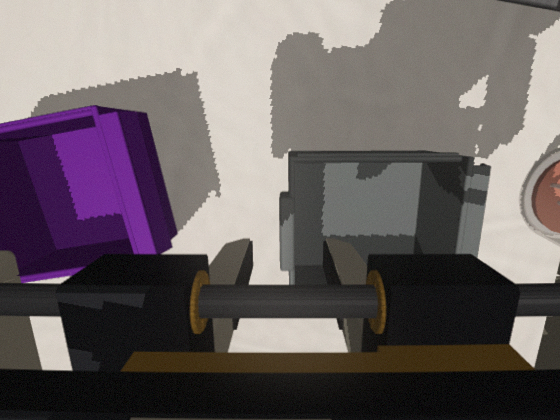

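The wrist view shows the grip block at (285,231) between the fingers, about 4 mm further in +y than planned. I'll correct that, descend and close.

Call:
servo_tool(
  steps=[
    [[0,0,0],[0,0.004,-0.01],0.57],
    [[0,0,0],[0,0,-0.02],0.57],
    [[0,0,0],[0,0,-0.018],0.57],
    [[0,0,0],[0,0,-0.005],0.57],
    [[0,0,0],[0,0,0],0.57],
    [[0,0,0],[0,0,0],1],
    [[0,0,0],[0,0,0],1],
    [[0,0,0],[0,0,0],1],
    [[0,0,0],[0,0,0],1],
    [[0,0,0],[0,0,0],1],
  ],
)

```text
time_s: 5.15
tcp_pos: [0.4757, -0.1177, 0.047]
ee_rot: [0.637, 0.771, 0.0, 0.0]
contact_force: [-0.7, 1.0, 2.3]
opening: 0.0099
```

Call:
servo_tool(
  steps=[
    [[0,0,0],[0,0,0.02],1],
    [[0,0,0],[0,0,0.04],1],
    [[0,0,0],[0,0,0.04],1],
    [[0,0,0],[0,0,0.04],1],
    [[0,0,0],[0,0,0.04],1],
    [[0,0,0],[0,0,0.04],1],
    [[0,0,-0.5],[0,0.02,0],1],
    [[0,0,-1],[0.001,0.035,0],1],
    [[0,0,-1],[0.001,0.035,0],1],
    [[0,0,-1],[0.001,0.035,0],1],
    [[0,0,-1],[0.001,0.035,0],1],
    [[0,0,-1],[0.001,0.035,0],1],
    [[0,0,-1],[0.001,0.035,0],1],
    [[0,0,-1],[0.001,0.035,0],1],
    [[0,0,0],[0.001,0.035,0],1],
    [[0,0,0],[0.001,0.035,0],1],
    [[0,0,0],[0.002,0.024,0],1],
    [[0,0,0],[0,0,0],1],
    [[0,0,0],[0,0,0],1],
    [[0,0,0],[0,0,0],1],
  ],
)

```text
time_s: 7.65
tcp_pos: [0.4866, 0.2405, 0.2666]
ee_rot: [0.687, 0.727, -0.0, 0.0]
contact_force: [-0.2, 0.5, -0.4]
opening: 0.0099
```

```bash
python3 - <<'E'
from h import *
o=manip.get_obs();c=cam("wrist"); M=R.from_quat(o["ee_rot"]).as_matrix(); t=o["tcp_pos"]; ya=np.arctan2(M[1,1],M[0,1]);print(t,np.degrees(ya),M[:,2].round(4),o["opening"])
cv2.imwrite("pics/w3.png",c["img"])
np.savez("w3.npz",img=c["img"],P=cloud(c),W=c["W"],K=c["K"],D=c["D"])
P=cloud(c).reshape(-1,3); X=np.array([np.cos(ya),np.sin(ya)]);Y=np.array([-X[1],X[0]])
d=P[:,:2]-t[:2]; L=np.c_[d@X,d@Y,P[:,2]-t[2]]  # tool-local: x fwd to panel, y left, z up
m=(abs(L[:,2]-.013)<.012)&(L[:,0]>-.02)&(L[:,0]<.15)&(L[:,1]>.02)&(L[:,1]<.07); T=L[m]
print(len(T),T.min(0),T.max(0))
# left wall top rim: z vs x ; outer edge
for x in np.arange(0,.14,.015):
    q=T[abs(T[:,0]-x)<.006]
    if len(q): print(x.round(3),len(q),"ymax",q[:,1].max().round(4),"zmed top",np.percentile(q[:,2],90).round(4))
# hook zone
h=L[(L[:,0]>.105)&(L[:,0]<.14)&(L[:,1]>.015)&(L[:,1]<.05)&(L[:,2]>0.0)&(L[:,2]<.035)]
print("hook",len(h),h.min(0),h.max(0),np.percentile(h[:,2],[50,90]))
E
```

```text
[0.48655265 0.24048772 0.26655356] 3.272093345276513 [-3.e-04 -4.e-04 -1.e+00] 0.009857245620659441
7278 [-0.00543583  0.02000361  0.0010247 ] [0.1250681  0.05120961 0.02205919]
0.0 861 ymax 0.0503 zmed top 0.0151
0.015 379 ymax 0.051 zmed top 0.0138
0.03 379 ymax 0.051 zmed top 0.0138
0.045 376 ymax 0.0511 zmed top 0.0138
0.06 370 ymax 0.051 zmed top 0.0137
0.075 361 ymax 0.0511 zmed top 0.0137
0.09 369 ymax 0.0512 zmed top 0.0136
0.105 2528 ymax 0.0512 zmed top 0.0202
0.12 639 ymax 0.0444 zmed top 0.0208
hook 4046 [1.05064090e-01 1.50049393e-02 3.30856675e-06] [0.1250681  0.04927397 0.02205919] [0.01872141 0.02054709]
```

View pics/w3.png

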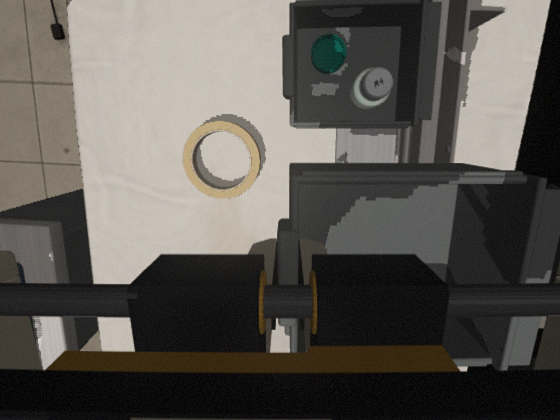

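The wrist view shows the bin held level and in line with the tool, with its rim left edge at (300,165) and the free slot below it. Lowering it to just over the rail.

Call:
servo_tool(
  steps=[
    [[0,0,0.15],[0.001,0.0005,-0.02],1],
    [[0,0,0],[0,0,-0.03],1],
    [[0,0,0],[0,0,-0.03],1],
    [[0,0,0],[0,0,-0.025],1],
    [[0,0,0],[0,0,-0.015],1],
    [[0,0,0],[0,0,-0.004],1],
    [[0,0,0],[0,0,0],1],
    [[0,0,0],[0,0,0],1],
  ],
)

```text
time_s: 8.7
tcp_pos: [0.4883, 0.2421, 0.1437]
ee_rot: [0.685, 0.728, 0.001, 0.001]
contact_force: [0.2, 0.5, -1.7]
opening: 0.0096
```

```bash
python3 - <<'E'
from h import *
o=manip.get_obs(); t=o["tcp_pos"]; print(t,o["contact_force"])
X=np.array([np.cos(np.radians(3.4)),np.sin(np.radians(3.4))]);Y=np.array([-X[1],X[0]])
O=np.array([.603,.2478])
for n in("top","scene","wrist"):
    c=cam(n);P=cloud(c).reshape(-1,3); d=P[:,:2]-O; L=np.c_[d@X,d@Y,P[:,2]]
    s=(abs(L[:,1])<.043)&(abs(L[:,0])<.04)&(L[:,2]>.15)&(L[:,2]<.172) ; T=L[s]
    if len(T)>10: print(n,len(T),"hook xpct",np.percentile(T[:,0],[1,10,50,90,99]).round(4),"z",np.percentile(T[:,2],[5,50,95]).round(4))
    s=(abs(L[:,1])<.18)&(L[:,0]>.01)&(L[:,0]<.04)&(L[:,2]>.144)&(L[:,2]<.15); T=L[s]
    print("  sheet",len(T),np.percentile(T[:,0],[5,50,95]).round(4))
    s=(L[:,0]<-.01)&(L[:,0]>-.13)&(abs(L[:,1])<.06)&(L[:,2]>.146)&(L[:,2]<.162); T=L[s]
    if len(T)>10: print("  rim y",np.percentile(T[:,1],[1,99]).round(4),len(T))
E
```

```text
[0.48826624 0.24207994 0.14368313] [ 0.23470871  0.46232891 -1.71546332]
top 62 hook xpct [-0.009  -0.0082 -0.0017  0.0055  0.0247] z [0.1505 0.1625 0.1665]
  sheet 114 [0.0213 0.0239 0.0264]
  rim y [-0.0524 -0.0248] 124
scene 151 hook xpct [-0.0291 -0.01   -0.0066  0.0049  0.0109] z [0.1529 0.162  0.1675]
  sheet 76 [0.0206 0.0235 0.0269]
  rim y [-0.0558  0.0504] 276
wrist 6680 hook xpct [-0.0095 -0.0089 -0.0067  0.0029  0.0056] z [0.1518 0.1632 0.1646]
  sheet 543 [0.0214 0.0224 0.0238]
  rim y [-0.0494  0.0522] 6467
```

Call:
servo_tool(
  steps=[
    [[0,0,0],[0.0015,-0.0005,-0.002],1],
    [[0,0,0],[0,0,-0.004],1],
    [[0,0,0],[0,0,-0.004],1],
    [[0,0,0],[0,0,-0.003],1],
    [[0,0,0],[0,0,-0.003],1],
    [[0,0,0],[0,0,0],1],
  ],
)

```text
time_s: 9.6
tcp_pos: [0.4888, 0.2414, 0.1263]
ee_rot: [0.685, 0.728, -0.0, -0.0]
contact_force: [-0.2, -0.2, -1.4]
opening: 0.01
```

Call:
servo_tool(
  steps=[
    [[0,0,0],[0,0,-0.002],1],
    [[0,0,0],[0,0,-0.001],1],
    [[0,0,0],[0,0,-0.001],1],
    [[0,0,0],[0,0,0],1],
  ],
)

```text
time_s: 10.1
tcp_pos: [0.4891, 0.2415, 0.1229]
ee_rot: [0.685, 0.728, 0.0, 0.0]
contact_force: [-0.4, -0.6, -0.7]
opening: 0.0097
```

Call:
servo_tool(
  steps=[
    [[0,0,0],[0,0,-0.001],1],
    [[0,0,0],[0.001,0,0],1],
    [[0,0,0],[0.0005,0,0],1],
    [[0,0,0],[0,0,0],1],
  ],
)

```text
time_s: 10.6
tcp_pos: [0.4905, 0.2415, 0.122]
ee_rot: [0.685, 0.728, 0.0, -0.0]
contact_force: [-4.5, -0.5, 5.9]
opening: 0.0101
```

```bash
cat > bp.py <<'E'
from h import *
def report(names=("scene","wrist")):
    X=np.array([np.cos(np.radians(3.4)),np.sin(np.radians(3.4))]);Y=np.array([-X[1],X[0]]);O=np.array([.603,.2478])
    for n in names:
        c=cam(n);P=cloud(c).reshape(-1,3); d=P[:,:2]-O; L=np.c_[d@X,d@Y,P[:,2]]
        f=lambda x0,x1,y0,y1:L[(L[:,0]>x0)&(L[:,0]<x1)&(L[:,1]>y0)&(L[:,1]<y1)&(L[:,2]>.12)&(L[:,2]<.165)]
        h=f(-.02,.015,-.042,.042); h=h[h[:,2]>.1415]
        print(n,"hook",len(h),"x",np.percentile(h[:,0],[5,95]).round(4),"z",np.percentile(h[:,2],[50,90]).round(4))
        for nm,yy in(("L",(.044,.056)),("R",(-.056,-.044))):
            a=[f(x-.01,x+.01,*yy) for x in(-.095,-.06,-.025)]
            print("  rim",nm,[(len(q),np.percentile(q[:,2],80).round(4),q[:,1].max().round(4),q[:,1].min().round(4)) if len(q)>3 else None for q in a])
E
python3 -c "
from bp import *
print(manip.get_obs()['contact_force']);report()"
```

```text
[-4.45020629 -0.49653968  5.86303035]
scene hook 75 x [-0.0069  0.0079] z [0.1451 0.1466]
  rim L [None, (4, np.float64(0.1307), np.float64(0.047), np.float64(0.0442)), (21, np.float64(0.1354), np.float64(0.05), np.float64(0.0441))]
  rim R [(35, np.float64(0.1364), np.float64(-0.0455), np.float64(-0.0551)), (29, np.float64(0.1367), np.float64(-0.0479), np.float64(-0.0555)), (24, np.float64(0.1379), np.float64(-0.0471), np.float64(-0.0559))]
wrist hook 4167 x [-0.0064  0.007 ] z [0.1432 0.144 ]
  rim L [(675, np.float64(0.1357), np.float64(0.0515), np.float64(0.0452)), (676, np.float64(0.1359), np.float64(0.0515), np.float64(0.0453)), (665, np.float64(0.1362), np.float64(0.0518), np.float64(0.0455))]
  rim R [(32, np.float64(0.1271), np.float64(-0.0454), np.float64(-0.0473)), None, (580, np.float64(0.1354), np.float64(-0.0446), np.float64(-0.0525))]
```

Both forces show the hook resting on the rail and the wall against it. I'll release and rise straight up.

Call:
servo_tool(
  steps=[
    [[0,0,0],[0,0,0],0.57],
    [[0,0,0],[0,0,0],0.57],
    [[0,0,0],[0,0,0],0.57],
    [[0,0,0],[0,0,0.01],0.57],
    [[0,0,0],[0,0,0.02],0.57],
    [[0,0,0],[0,0,0.04],0.57],
    [[0,0,0],[0,0,0.05],0.57],
    [[0,0,0],[0,0,0.03],0.57],
    [[0,0,0],[0,0,0],0.4],
    [[0,0,0],[0,0,0],0.3],
  ],
)

```text
time_s: 11.95
tcp_pos: [0.49, 0.2413, 0.2708]
ee_rot: [0.685, 0.728, -0.001, -0.0]
contact_force: [-1.1, -0.3, 0.1]
opening: 0.0553
```

```bash
python3 -c "
from bp import *
report()
s=cam('scene'); t=cam('top'); k=lambda c,u0,u1,v0,v1:cv2.resize(c['img'][v0:v1,u0:u1],(400,300),interpolation=cv2.INTER_CUBIC)
cv2.imwrite('pics/h4.png',np.hstack([k(s,190,330,130,235),k(t,110,270,130,250)]))
P=cloud(s)[300:365,335:380].reshape(-1,3)
P=P[P[:,2]>.01]
ctr=np.array([.4283,-.3488])
r=np.hypot(*(P[:,:2]-ctr).T)
for z in np.arange(.03,.1,.005):
    q=r[abs(P[:,2]-z)<.0025]
    if len(q): print(z.round(3),len(q),np.percentile(q,[20,50]).round(4))
"
```

```text
scene hook 79 x [-0.0109  0.0058] z [0.1452 0.1473]
  rim L [(16, np.float64(0.1301), np.float64(0.0543), np.float64(0.0442)), (17, np.float64(0.1334), np.float64(0.049), np.float64(0.044)), (19, np.float64(0.1338), np.float64(0.0504), np.float64(0.0442))]
  rim R [(23, np.float64(0.1316), np.float64(-0.0469), np.float64(-0.055)), (22, np.float64(0.1341), np.float64(-0.0475), np.float64(-0.0552)), (21, np.float64(0.1358), np.float64(-0.0467), np.float64(-0.0559))]
wrist hook 1398 x [-0.0093  0.0035] z [0.1432 0.1442]
  rim L [(139, np.float64(0.1295), np.float64(0.0509), np.float64(0.0453)), (156, np.float64(0.1321), np.float64(0.0512), np.float64(0.0454)), (156, np.float64(0.1349), np.float64(0.0514), np.float64(0.0458))]
  rim R [(160, np.float64(0.1292), np.float64(-0.0461), np.float64(-0.0526)), (69, np.float64(0.1311), np.float64(-0.0462), np.float64(-0.0522)), (112, np.float64(0.1345), np.float64(-0.0448), np.float64(-0.0509))]
0.03 48 [0.0279 0.0287]
0.035 52 [0.0272 0.0289]
0.04 51 [0.0282 0.0294]
0.045 54 [0.0281 0.029 ]
0.05 45 [0.0284 0.0294]
0.055 56 [0.0286 0.0294]
0.06 56 [0.0279 0.0294]
0.065 108 [0.0262 0.028 ]
0.07 60 [0.0239 0.0252]
0.075 46 [0.0242 0.0249]
0.08 46 [0.0239 0.0252]
0.085 47 [0.0246 0.0253]
0.09 65 [0.0232 0.0249]
0.095 326 [0.0115 0.0177]
0.1 1 [0.0012 0.0012]
```

View pics/h4.png

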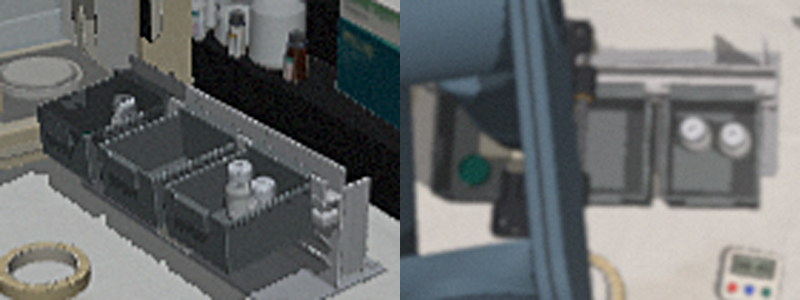

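The hung bin seems to sag about 4° at the front. I'll compare it with the neighbours.

```bash
cat > tilt.py <<'E'
from h import *
def tilt(names=("scene","top","wrist"),bays=(-.12,0,.12)):
    X=np.array([np.cos(np.radians(3.4)),np.sin(np.radians(3.4))]);Y=np.array([-X[1],X[0]]);O=np.array([.603,.2478])
    for n in names:
        c=cam(n);P=cloud(c).reshape(-1,3); d=P[:,:2]-O; L=np.c_[d@X,d@Y,P[:,2]]
        for b in bays:
            out=[]
            for s in(-1,1):
                w=L[(abs(L[:,1]-b-s*.049)<.007)&(L[:,0]>-.105)&(L[:,0]<-.018)&(L[:,2]>.115)&(L[:,2]<.145)]
                pts=[]
                for x in np.arange(-.1,-.02,.01):
                    q=w[abs(w[:,0]-x)<.005]
                    if len(q)>3: pts.append((x,np.percentile(q[:,2],85)))
                if len(pts)>4:
                    p=np.polyfit(*np.array(pts).T,1); out.append((s,round(float(np.degrees(np.arctan(p[0]))),2),round(float(np.polyval(p,-.06)),4)))
            h=L[(abs(L[:,1]-b)<.04)&(abs(L[:,0])<.02)&(L[:,2]>.142)&(L[:,2]<.15)]; h=h[h[:,0]<.012]
            print(n,b,out,"hook x",np.percentile(h[:,0],[5,95]).round(4) if len(h)>5 else None)
E
python3 -c "
from tilt import *
tilt()"
```

```text
scene -0.12 [(-1, 3.9, 0.1328), (1, 3.85, 0.1322)] hook x [-0.0102  0.0058]
scene 0 [(-1, 4.15, 0.1332), (1, 4.74, 0.1326)] hook x [-0.0101  0.0048]
scene 0.12 [(-1, 4.4, 0.1331), (1, 5.33, 0.1315)] hook x [-0.0117  0.0039]
top -0.12 [(-1, 4.17, 0.1322), (1, 5.84, 0.1325)] hook x [-0.0089  0.0038]
top 0 [(-1, 4.78, 0.133)] hook x [-0.0088  0.003 ]
top 0.12 [(1, 4.03, 0.1325)] hook x None
wrist -0.12 [(-1, 1.49, 0.1295), (1, 3.44, 0.1313)] hook x None
wrist 0 [(-1, 3.47, 0.1314), (1, 4.33, 0.1322)] hook x [-0.0091  0.0035]
wrist 0.12 [(-1, 4.5, 0.1323), (1, 4.26, 0.1319)] hook x [-0.0099  0.0036]
```

All three bins hang with the same ~4° lean and matching hook positions, so this is the natural home. Next the bottle: I'll fly over it and measure first.

Call:
servo_tool(
  steps=[
    [[0,0,0],[-0.003,-0.02,0],0.25],
    [[0,0,0],[-0.003,-0.035,0],0.25],
    [[0,0,0],[-0.004,-0.04,0],0.25],
    [[0,0,0],[-0.004,-0.04,0],0.25],
    [[0,0,0],[-0.004,-0.04,0],0.25],
    [[0,0,0],[-0.004,-0.04,0],0.25],
    [[0,0,0],[-0.004,-0.04,0],0.25],
    [[0,0,0],[-0.004,-0.04,0],0.25],
    [[0,0,0],[-0.004,-0.04,0],0.25],
    [[0,0,0],[-0.004,-0.04,-0.005],0.25],
    [[0,0,0],[-0.004,-0.04,-0.01],0.25],
    [[0,0,0],[-0.004,-0.04,-0.01],0.25],
    [[0,0,0],[-0.004,-0.04,-0.01],0.25],
    [[0,0,0],[-0.004,-0.04,-0.01],0.25],
    [[0,0,0],[-0.004,-0.04,-0.01],0.25],
    [[0,0,0],[-0.004,-0.04,-0.01],0.25],
    [[0,0,0],[0,-0.036,-0.005],0.25],
    [[0,0,0],[0,0,0],0.25],
    [[0,0,0],[0,0,0],0.25],
  ],
)

```text
time_s: 14.68
tcp_pos: [0.4277, -0.4093, 0.2015]
ee_rot: [0.686, 0.728, 0.0, -0.0]
contact_force: [-0.1, -0.1, 0.5]
opening: 0.0697
```

```bash
python3 -c "
from h import *
o=manip.get_obs();c=cam('wrist');print(o['tcp_pos'],o['opening'],o['qpos'].round(2))
P=cloud(c);m=(P[...,2]>.088)&(P[...,2]<.099)&(np.hypot(P[...,0]-.428,P[...,1]+.349)<.05)
S=P[m];print(len(S),np.median(S[:,2]),cv2.minEnclosingCircle(S[:,:2].astype(np.float32)),S.min(0),S.max(0))
S=P.reshape(-1,3);S=S[(S[:,2]>.03)&(S[:,2]<.085)&(S[:,0]>.3)&(S[:,0]<.41)&(S[:,1]>-.33)&(S[:,1]<-.2)]
print('small',len(S),S.min(0) if len(S) else '',S.max(0) if len(S) else '')
A=np.load('c.npz')['P'].reshape(-1,3)
for b in((.07,.18),(.31,.42)):
    T=A[(A[:,0]>.48)&(A[:,0]<.58)&(A[:,1]>b[0])&(A[:,1]<b[1])];print('zmax',T[:,2].max())
"
```

```text
[ 0.42774029 -0.40926483  0.20154254] 0.06968345928810922 [-0.95  0.36  1.48  0.    1.3  -1.01]
3214 0.09381784455430894 ((0.42910343408584595, -0.3474884629249573), 0.0260979812592268) [ 0.40346674 -0.37320062  0.09005633] [ 0.45465913 -0.32157805  0.09640846]
small 2677 [ 0.34203379 -0.32948703  0.03018805] [ 0.40952356 -0.24402712  0.07344431]
zmax 0.14582971328698058
zmax 0.14405136685258957
```

Call:
servo_tool(
  steps=[
    [[0,0,0],[0.001,0.032,0],0.25],
    [[0,0,0],[0.0005,0.03,-0.01],0.25],
    [[0,0,0],[0,0,-0.03],0.25],
    [[0,0,0],[0,0,-0.03],0.25],
    [[0,0,0],[0,0,-0.025],0.25],
    [[0,0,0],[0,0,-0.013],0.25],
    [[0,0,0],[0,0,-0.0055],0.25],
    [[0,0,0],[0,0,0],0.25],
    [[0,0,0],[0,0,0],0.6],
    [[0,0,0],[0,0,0],1],
    [[0,0,0],[0,0,0],1],
    [[0,0,0],[0,0,0],1],
    [[0,0,0],[0,0,0],1],
  ],
)

```text
time_s: 16.35
tcp_pos: [0.4302, -0.348, 0.0888]
ee_rot: [0.685, 0.728, -0.0, 0.001]
contact_force: [-3.3, 0.3, 6.5]
opening: 0.0516
```

Call:
servo_tool(
  steps=[
    [[0,0,0],[0,0,0.02],1],
    [[0,0,0],[0,0,0.04],1],
    [[0,0,0],[0,0,0.045],1],
    [[0,0,0],[0,0,0.045],1],
    [[0,0,0],[0,0,0.045],1],
    [[0,0,0],[0,0.02,0.02],1],
    [[0,0,0],[0,0.035,0],1],
    [[0,0,0],[0,0.04,0],1],
    [[0,0,0],[0.005,0.045,0],1],
    [[0,0,0],[0.01,0.045,0],1],
    [[0,0,0],[0.01,0.045,0],1],
    [[0,0,0],[0.01,0.045,0],1],
    [[0,0,0],[0.01,0.045,0],1],
    [[0,0,0],[0.01,0.045,0],1],
    [[0,0,0],[0.01,0.045,0],1],
    [[0,0,0],[0.01,0.045,0],1],
    [[0,0,0],[0.01,0.045,0],1],
    [[0,0,0],[0.01,0.03,0],1],
    [[0,0,0],[0,0,0],1],
    [[0,0,0],[0,0,0],1],
  ],
)

```text
time_s: 18.85
tcp_pos: [0.5246, 0.182, 0.3025]
ee_rot: [0.685, 0.728, -0.001, -0.0]
contact_force: [-0.4, 0.5, -2.7]
opening: 0.0513
```

```bash
python3 -c "
from h import *
from tilt import tilt
tilt(('scene','top'),(0,))
s=cam('scene'); w=cam('wrist')
a=cv2.resize(s['img'][30:240,160:360],(400,420)); cv2.imwrite('pics/p5.png',np.hstack([a,cv2.resize(w['img'],(400,420))]))
o=manip.get_obs();print(o['tcp_pos'],o['opening'],o['contact_force'],np.degrees(np.arctan2(*R.from_quat(o['ee_rot']).as_matrix()[[1,0],1])))
"
```

```text
scene 0 [(-1, 5.95, 0.1333), (1, 3.23, 0.1318)] hook x [-0.0112  0.005 ]
top 0 [(1, 3.27, 0.1323)] hook x None
[0.52495699 0.1813986  0.30322295] 0.051582774235477906 [ 0.68732288  0.1912148  -1.65143997] 3.4028101816022986
```

View pics/p5.png

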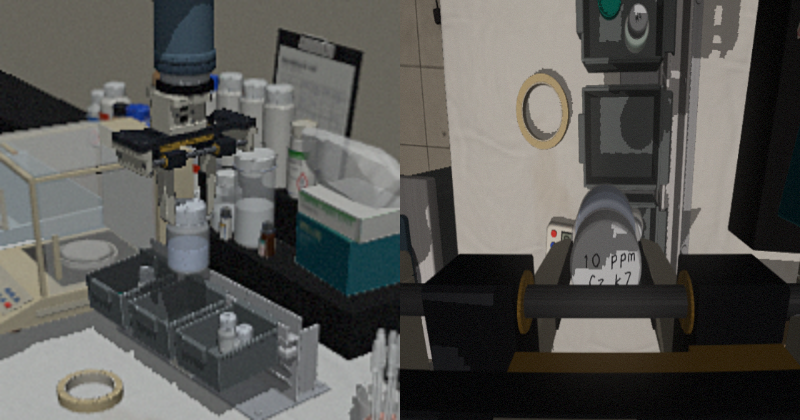

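The bottle is held upright in the fingers (scene crop at (187,235)). The hung bin is empty and in line ahead, at (625,135).

Call:
servo_tool(
  steps=[
    [[0,0,0],[0.007,0.02,0],1],
    [[0,0,0],[0.007,0.025,0],1],
    [[0,0,0],[0.0065,0.018,0],1],
    [[0,0,0],[0,0,0],1],
    [[0,0,0],[0,0,-0.02],1],
    [[0,0,0],[0,0,-0.03],1],
    [[0,0,0],[0,0,-0.03],1],
    [[0,0,0],[0,0,-0.025],1],
    [[0,0,0],[0,0,-0.015],1],
    [[0,0,0],[0,0,-0.007],1],
    [[0,0,0],[0,0,0],1],
    [[0,0,0],[0,0,0],1],
  ],
)

```text
time_s: 20.55
tcp_pos: [0.5462, 0.2455, 0.1772]
ee_rot: [0.685, 0.728, 0.001, 0.001]
contact_force: [0.1, 0.3, -1.6]
opening: 0.0515
```

Call:
servo_tool(
  steps=[
    [[0,0,0],[-0.001,-0.001,-0.004],1],
    [[0,0,0],[0,0,-0.003],1],
    [[0,0,0],[0,0,-0.002],1],
    [[0,0,0],[0,0,0],1],
    [[0,0,0],[0,0,0],1],
  ],
)

```text
time_s: 21.18
tcp_pos: [0.5446, 0.2445, 0.1672]
ee_rot: [0.685, 0.728, 0.0, 0.0]
contact_force: [-0.4, -0.3, -1.6]
opening: 0.0513
```

Call:
servo_tool(
  steps=[
    [[0,0,0],[0,0,-0.001],1],
    [[0,0,0],[0,0,-0.001],1],
    [[0,0,0],[0,0,0],1],
  ],
)

```text
time_s: 21.55
tcp_pos: [0.5448, 0.2445, 0.1659]
ee_rot: [0.685, 0.728, 0.0, 0.0]
contact_force: [-0.8, -0.3, 3.5]
opening: 0.0516
```

Force has gone from −1.6 to +3.5 N, so the bottle's foot is on the floor. Releasing slowly and rising.

Call:
servo_tool(
  steps=[
    [[0,0,0],[0,0,0],0.38],
    [[0,0,0],[0,0,0],0.3],
    [[0,0,0],[0,0,0],0.2],
    [[0,0,0],[0,0,0],0.15],
    [[0,0,0],[0,0,0],0.15],
    [[0,0,0],[0,0,0.005],0.15],
    [[0,0,0],[0,0,0.015],0.15],
    [[0,0,0],[0,0,0.03],0.15],
    [[0,0,0],[0,0,0.05],0.15],
    [[0,0,0],[0,0,0.05],0.15],
    [[0,0,0],[-0.03,-0.03,0.03],0.15],
    [[0,0,0],[-0.04,-0.04,0],0.15],
    [[0,0,0],[-0.04,-0.05,0],0.15],
    [[0,0,0],[-0.04,-0.05,0],0.15],
    [[0,0,0],[0,0,0],0.15],
    [[0,0,0],[0,0,0],0.15],
  ],
)

```text
time_s: 23.55
tcp_pos: [0.3969, 0.0768, 0.3464]
ee_rot: [0.686, 0.728, 0.001, 0.001]
contact_force: [0.0, 0.1, -0.1]
opening: 0.0792
```

```bash
python3 -c "
from h import *
from tilt import tilt
tilt(('scene','top'))
s=cam('scene'); t=cam('top')
k=lambda c,u0,u1,v0,v1:cv2.resize(c['img'][v0:v1,u0:u1],(400,400),interpolation=cv2.INTER_CUBIC)
cv2.imwrite('pics/f6.png',np.hstack([k(s,190,400,120,330),k(t,100,420,100,350)]))
P=cloud(s).reshape(-1,3); S=P[(abs(P[:,0]-.545)<.05)&(abs(P[:,1]-.245)<.05)&(P[:,2]>.163)&(P[:,2]<.19)]
print(len(S),cv2.minEnclosingCircle(S[:,:2].astype(np.float32)),S[:,2].max())
c,r=cv2.minEnclosingCircle(S[:,:2].astype(np.float32))
A=np.c_[S[:,:2],np.ones(len(S))]; T=S[S[:,2]>.168]; print('top plane',np.linalg.lstsq(np.c_[T[:,:2],np.ones(len(T))],T[:,2],rcond=None)[0])
"
```

```text
scene -0.12 [(-1, 3.94, 0.1329), (1, 4.88, 0.1326)] hook x [-0.0099  0.0048]
scene 0 [(-1, 4.02, 0.1333)] hook x [-0.0116  0.0048]
scene 0.12 [(-1, 2.44, 0.1326), (1, 4.59, 0.1323)] hook x [-0.0105  0.0029]
top -0.12 [] hook x None
top 0 [(1, 2.75, 0.1325)] hook x [-0.0092  0.0039]
top 0.12 [(-1, 3.53, 0.1326), (1, 5.26, 0.1316)] hook x [-0.0096  0.0036]
136 ((0.5370492339134216, 0.24131880700588226), 0.02843712642788887) 0.17534566361489445
top plane [ 0.06285108 -0.00035206  0.13714027]
```

View pics/f6.png

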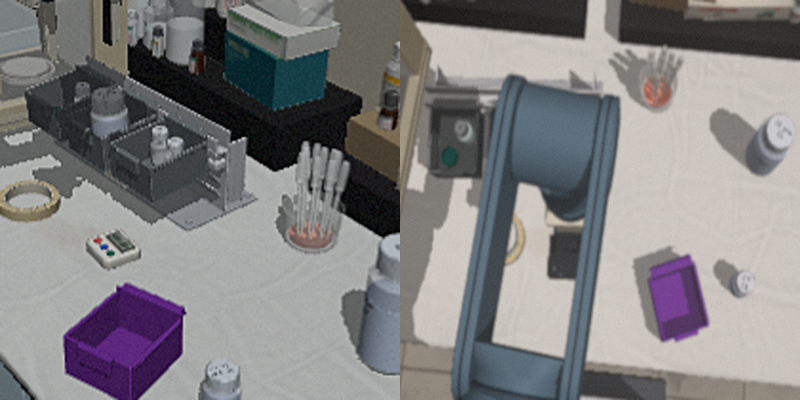

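The bottle stands in the hung bin (left crop at (108,115)), leaning only with the bin's floor. The bystanders are where they were, and the arm is clear.

```bash
python3 -c "
from h import *
print(manip.job_done())"
```

```text
the job is handed in; nothing more can be done
None
```

The empty grey bin now hangs in the free middle place on the top rail. The short bottle stands upright in it, and I handed the job in at about 24 s of the 69 s.

- **Bin:** when it seated, the wrist force showed the hook on the rail top and the wall against the rail. After I let go, it settled about 4° front-down. That is not strictly level, but both bins already hanging show the same lean, and the hook positions match theirs, so I took it as the natural home and did not try to correct it.
- **Bottle:** it was set down in the bin with light contact (about 5 N) and then released. Its cap top leans about 3.6°, along with the bin's floor.
- **Other things:** in the last pictures the tall bottle, hung bins, timer and tape appear unmoved; I checked them by eye only. The gripper was clear, with about 0 N at the wrist.
- **Disagreeing readings:** individual rim-tilt readings scattered between about 2.4° and 5.3°. The last top view gave no reading for one neighbouring bin because the arm was in the way.

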